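Roll a stone core into its V cradle

ROBOT

A 6-joint arm with a two-finger parallel gripper is mounted at the origin on a cart in front of the work surface, level with it; the furniture and walls round the work are solid. World frame = base frame: x ahead of the robot, y to its left, z up, the work surface at z = 0. Lengths are in mm, angles in rad, forces in N, time in s.
With the tool pointing down it reaches from about 250 to 775 mm from the base axis. Payload 4 kg.
Tool frame: the origin (TCP) lies on the centre line of the jaws, within the pads' length; the fingertips stand manip.nose_length ahead of it and the grasp point (between the pads) lies 3 mm ahead of it (manip.nose_length is the distance from the TCP to the fingertips, in mm); z points along the fingers, y is the direction in which the jaws open and shut (so a half turn about z gives the same grasp; the last joint's range is limited). The gripper opens to 94 mm and grips with 3 to 60 N. Pads are 16 mm wide; open, the fingers measure 119 mm over their backs; the gripper's body (75 mm by 177 mm) begins 78 mm behind the grasp point.
Start: joints at [1.053, 0.087, 1.371, -0, 1.684, -0.103], TCP at [221.664, 503.372, 227.506] pointing down, gripper open.
Joint ranges: [-3.1, 3.1], [-0.76, 2.03], [0.27, 2.55], [-1.08, 4.22], [0.17, 2.65], [-2.57, 2.57]. Speed limits (rad/s): [2.79, 2.79, 3.14, 3.14, 3.14, 3.14].

INTERFACE

Orientations are given as [roll, pitch, yaw] about the fixed x, y, z axes, in that order (R = Rz(yaw) Ry(pitch) Rx(roll)).
In Python, from bench import manip gives the robot as it stands. Calls block until the motion is done:
- manip.movep(position, orientation): joint-space move of the TCP to a pose.
- manip.servo_line(position, orientation=None, speed=150): straight line of the TCP; orientation=None keeps the orientation; speed is the mean speed in mm/s.
- manip.move_j(angles): joint-space move.
- manip.command_gripper(opening, f_grip=None): opening from 0.0 (shut) to 1.0 (fully open); f_grip is the grip in N (None keeps the last); returns when the fingers have stopped.
- manip.pause(seconds).
- manip.ik(position, orientation): joint angles nearest the present ones, or None.
- manip.snapshot(name): name is "scene" or "top"; returns a dict with "img" (384x512x3 uint8, red, green, blue), "mtx" (3x3 intrinsics, pixels), "k1" (the pictures are not rectified: a ray, as slopes to the right and down, at radius r is drawn at 1 + k1 r^2 times it, then the intrinsics apply), "eye" and "orientation" of the camera in the world. Camera axes: x right, y up, looking along -z (the intrinsics and any distortion apply to the point x, -y, -z); pixel columns grow to the right and rows downward; lengths in mm; the calibration is good to about 2 mm. A picture is of the moment at which its call begins. There is no depth.
A pose or a line that the arm cannot do raises manip.PlanningError and nothing moves.
- manip.job_done(): hands the job in, once; it reports no verdict.
Trained networks look in the newest picture that a camera, given by its name, has taken for a name from the list of things; names that differ only in an ending like _2 or _b are one class to them, and where a whole thing is asked for, a point or a joint stands for the part that bears it (a point fixed in the world has none). Each returns a list of dicts, best first, with "confidence" (0 to 1); they miss things now and then, are a little off and sometimes report something else, mostly with a low value. They report only what shows in the picture. A call takes as long as a camera call.
- manip.trace(camera, query): "mask" (384x512 bool, what is visible of it) and "bbox" ([left, top, right, bottom] in pixels, round what is visible of it).
- manip.place_of(camera, query): "xy" ([column, row] in pixels: a listed point, or the origin of a listed thing).
Readings, each from a call of its own:
- manip.current_clock(): time.
- manip.current_joint_positions(): joint angles.
- manip.current_qvel(): joint speeds.
- manip.current_tau(): joint torques, N m.
- manip.current_tool_pos(): TCP position.
- manip.current_tcp_rot(): TCP orientation.
- manip.current_wrist_force(): force on the tool from outside, world axes, zero at the start.
- manip.current_torque(): the same for the moment, N m.
- manip.current_width(): opening from 0.0 (shut) to 1.0 (fully open).
Only numpy, scipy, OpenCV 4.12 (cv2) and the standard library are available. Lean on these libraries where they do the work, as an engineer would, in place of code of your own. Each camera call takes 0.05 s, during which the arm holds its last target.

TASK

Roll the stone core over the worktop with your fingertips, up the ramp of the wooden cradle until it drops into the V groove, then push it along the groove by its free end until it rests against the black end stop. Do not lift the core or carry it, it must really roll on its way, and leave the loupe, the brass weight and the vial standing where they are.

Things in the scene. Friction and masses are not known exactly. Their poses are not given: they have to be found in the camera images.
- core: Round red-brown stone core, yellow line on its side, 140 mm long, 0.28 to 0.52 kg. Polished: fingers slip on it (friction about 0.3). It rolls on the smooth blue caps, 40 mm across, on its last 16 mm each end; the stone between is 37 mm across. Origin at its centre; y runs along it, x and z turn as it rolls. Starts before the ramp, within 0.15 rad of the groove. Let go, it soon stops; on the ramp it rolls back.
- cradle: Low wooden V cradle, fixed. Origin on the worktop under the groove's bottom line; y along the groove towards the stop, x from the ramp across the groove, away from the robot, z up. Wood: x -75 to 35, y -100 to 108 mm. Ramp rises from 1 mm at x=-75 to a 13 mm high lip at x=-18 to -15; V sides slope 35 degrees from z=2.5 mm at x=0; the rear side ends 22 mm high at x=28 to 35.
- lip (a point): Middle of the lip at the top of the ramp, cradle x=-15, y=0, z=13 mm: past it the core drops into the groove. On it the core's centre is 33 mm above the worktop. At the start the core's centre is 105 to 150 mm before it.
- stop_face (a point): Point on the black end stop's face that the core's end cap must touch: cradle x=0, y=101, z=27 mm, the height of a seated core's axis (its centre at x=0). Stop: y 101 to 108, x -15 to 33 mm, 40 mm high. A core touching it has its centre 70 mm short of it. At the start the core's near end is 15 to 47 mm short of it along the groove; the groove's other end (y=-100 mm) is open.
- loupe: Black round standing loupe, 52 mm across, 19 mm high; origin at the centre of its underside, z up. Leave it alone.
- weight: Small brass balance weight, 22 mm across, 22 mm high; origin at the centre of its underside, z up. Leave it alone.
- vial: Upright specimen vial with a screw cap, 20 mm across, 51 mm high; origin at the centre of its underside, z up. Leave it alone.

How it is judged (in metres and radians):
On the way:
1. the core has rolled about half a turn or more from how it lay (angle between core's own z axis and vertical above 2.2 rad), for 0.05 s.
At the end, for the whole second after the job is handed in: The core lies at rest in the V groove (its axis within 4 mm of the groove line, its centre 24 to 29.5 mm above the worktop, parallel to the groove within 0.06 rad) with its end cap against the end stop (gap under 4.5 mm), and loupe, weight and vial stand upright within 15 mm of where they stood (x of core in the frame of cradle between -0.004 and 0.004 m and z of core in the frame of cradle between 0.024 and 0.0295 m and y of core in the frame of cradle between 0.0265 and 0.033 m and angle between the y axis of core and the y axis of cradle, either way round below 0.06 rad and linear speed of core below 0.01 m/s and angle between each of loupe, weight, vial's own z axis and vertical below 0.15 rad and distance of each of loupe, weight, vial from where it was at the start of the episode below 0.015 m); the robot touches nothing.
It fails at once if the core is lifted: its centre more than 48 mm above the worktop (height (world z) of core above 0.048 m).
It fails at once if the core is lifted off the worktop (centre more than 28 mm high before the ramp) or off the ramp (more than 40 mm high there) ((x of core in the frame of cradle below -0.085 m and height (world z) of core above 0.028 m) or (x of core in the frame of cradle below -0.02 m and height (world z) of core above 0.04 m)).
It fails at once if the loupe, the weight or the vial is shifted by more than 15 mm or tipped (not (angle between loupe's own z axis and vertical below 0.15 rad) or not (angle between weight's own z axis and vertical below 0.15 rad) or not (angle between vial's own z axis and vertical below 0.15 rad) or not (distance of loupe from where it was at the start of the episode below 0.015 m) or not (distance of weight from where it was at the start of the episode below 0.015 m) or not (distance of vial from where it was at the start of the episode below 0.015 m)).
It also fails if it takes over 48 s, if anything falls off the work surface, if the arm or the gripper's body presses on something with over 40 N, if the wrist force passes 120 N, or if a joint passes its speed limit or range.

## Working session

There is one attempt and no reset: what is moved stays moved. The work goes in short steps, each a Python script; the robot and the scene stay as the last script left them, time stands still between calls to the robot, and variables do not carry over. Pictures are saved under pics/ and viewed, and the job is handed in when it is done.

```bash
ls; mkdir -p pics
python3 - <<'E'
from bench import manip
import cv2
print(manip.nose_length, manip.current_clock(), manip.current_tool_pos(), manip.current_tcp_rot())
for c in ("scene","top"):
    s=manip.snapshot(c)
    cv2.imwrite(f"pics/{c}0.png",s["img"][:,:,::-1])
    print(c,s["mtx"],s["k1"],s["eye"],s["orientation"])
    for q in ["core","cradle","lip","stop_face","loupe","weight","vial"]:
        r=manip.place_of(c,q); print(q,[(x["xy"],x["confidence"]) for x in r][:3])
E
```

```text
pics
22.0 0.0 [221.42462641 502.9271109  226.34114697] [-3.13947093e+00 -2.08368813e-04  2.72678051e+00]
scene [[405.82764941   0.         253.75201053]
 [  0.         405.82764941 190.65097192]
 [  0.           0.           1.        ]] -0.05537898418531941 [  94.60862212 -386.49369523  569.45162923] [ 0.90709939 -0.01436594 -0.8507975 ]
core []
cradle [([288.2, 228.3], 0.97)]
lip [([284.9, 223.1], 0.74)]
stop_face [([254.5, 195.6], 0.86)]
loupe [([207.0, 203.2], 0.72)]
weight [([289.6, 196.3], 0.5)]
vial [([340.6, 300.6], 0.79)]
top [[411.1134695    0.         251.2628556 ]
 [  0.         411.1134695  189.81512148]
 [  0.           0.           1.        ]] -0.015665548066345323 [528.35254259  33.47282951 890.81202949] [ 0.08949863  0.00217888 -1.55913557]
core [([278.6, 246.3], 0.87)]
cradle [([285.8, 185.7], 0.91)]
lip [([284.0, 194.3], 0.82)]
stop_face [([239.4, 182.4], 0.72)]
loupe [([203.5, 218.7], 0.78)]
weight [([260.6, 152.9], 0.39)]
vial [([372.3, 230.6], 0.43)]
```

View pics/scene0.png

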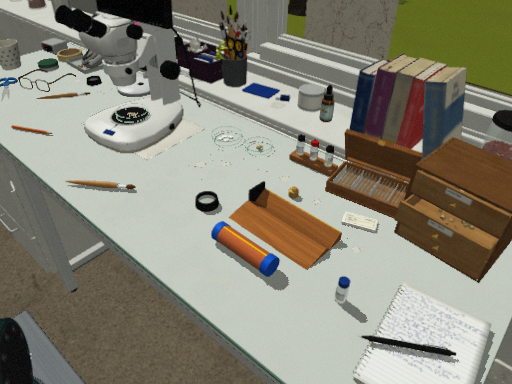

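View pics/top0.png

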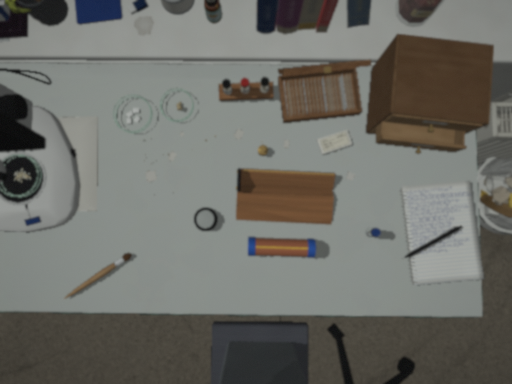

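```bash
cat > h.py <<'E'
from bench import manip
import numpy as np, cv2
from scipy.spatial.transform import Rotation as R
def ray(s,uv):
    K=s["mtx"]; d=np.array([s["k1"],0,0,0,0.])
    p=cv2.undistortPoints(np.array([[uv]],float),K,d)[0,0]
    v=np.array([p[0],-p[1],-1.])
    return R.from_euler('xyz',s["orientation"]).apply(v)
def back(s,uv,z):
    v=ray(s,uv); e=np.array(s["eye"]); return e+v*(z-e[2])/v[2]
def proj(s,P):
    q=R.from_euler('xyz',s["orientation"]).inv().apply(np.atleast_2d(P)-s["eye"])
    x=q*[1,-1,-1]
    return cv2.projectPoints(x,np.zeros(3),np.zeros(3),s["mtx"],np.array([s["k1"],0,0,0,0.]))[0][:,0]
E
python3 - <<'E'
from h import *
hz=dict(core=20,cradle=0,lip=13,stop_face=27,loupe=0,weight=0,vial=0)
for c in ("scene","top"):
    s=manip.snapshot(c)
    for q in hz:
        r=manip.place_of(c,q)
        if r: print(c,q,back(s,r[0]["xy"],hz[q]).round(1),r[0]["confidence"])
    for q in ("core","cradle"):
        r=manip.trace(c,q)
        if r:
            m=r[0]["mask"].astype(np.uint8); print(q,r[0]["bbox"],r[0]["confidence"],m.sum())
            cs=max(cv2.findContours(m,0,2)[0],key=cv2.contourArea)
            b=cv2.boxPoints(cv2.minAreaRect(cs)); print(b, [back(s,p,20 if q=="core" else 13)[:2].round(1) for p in b])
E
```

```text
scene core [485.8 -22.6  20. ] 0.67
scene cradle [608.1 -43.9   0. ] 0.96
scene lip [596.3 -43.7  13. ] 0.73
scene stop_face [613.6  54.2  27. ] 0.72
scene loupe [540.3 130.6   0. ] 0.96
scene weight [689.7  18.    0. ] 0.53
scene vial [ 519.8 -222.4    0. ] 0.77
core [210.2, 222.8, 277.4, 277.0] 0.87 1539
[[207.23615 235.3067 ]
 [220.03513 216.8611 ]
 [282.02557 259.8749 ]
 [269.2266  278.3205 ]] [array([462.9,  45.1]), array([517.2,  64.6]), array([ 509.6, -101. ]), array([ 461.3, -110.9])]
cradle [229.2, 187.1, 343.4, 272.9] 0.73 4616
[[229.01132 217.91678]
 [258.1439  175.189  ]
 [343.50638 233.39069]
 [314.3738  276.11847]] [array([532.6,  54.4]), array([686. , 107.9]), array([ 651.2, -145. ]), array([ 522.9, -163.7])]
top core [492.6 -28.6  20. ] 0.84
top cradle [618.8 -37.9   0. ] 0.73
top stop_face [622.5  64.5  27. ] 0.56
top loupe [538.4 135.3   0. ] 0.93
top weight [690.5  11.6   0. ] 0.48
top vial [ 522.9 -227.4    0. ] 0.67
cradle [234.6, 169.0, 336.0, 223.3] 0.98 4977
[[234.29927 219.01495]
 [236.88777 167.24438]
 [335.14215 172.1571 ]
 [332.55365 223.92767]] [array([544.2,  71.7]), array([655.6,  67.8]), array([ 647.3, -143.8]), array([ 536.2, -137.6])]
```

Run:
```python
import cv2
a=cv2.imread("pics/top0.png")[135:275,190:400]
b=cv2.imread("pics/scene0.png")[170:310,190:370]
cv2.imwrite("pics/topz.png",cv2.resize(a,None,fx=3.8,fy=3.8,interpolation=cv2.INTER_CUBIC))
cv2.imwrite("pics/scenez.png",cv2.resize(b,None,fx=4,fy=4,interpolation=cv2.INTER_CUBIC))
```

```text
(no output)
```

View pics/topz.png

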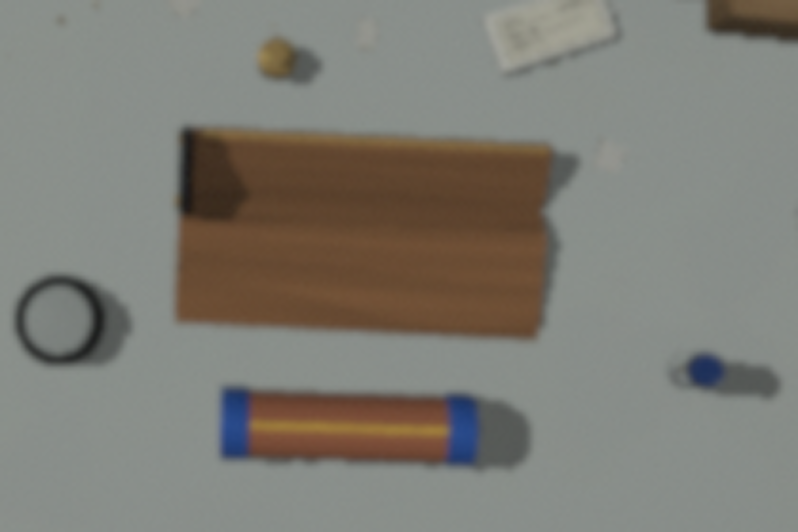

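View pics/scenez.png

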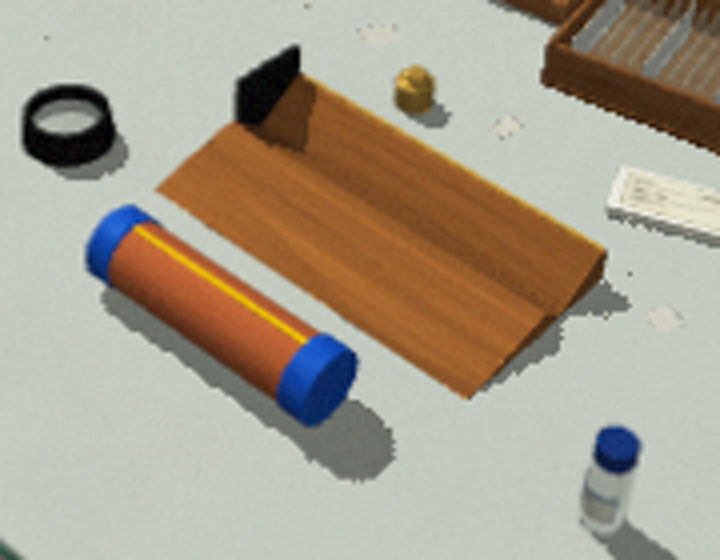

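```bash
cat > fit.py <<'E'
from h import *
from scipy.optimize import least_squares
def cr2w(p,P):
    P=np.atleast_2d(P); c,s=np.cos(p[2]),np.sin(p[2])
    return np.c_[p[0]+c*P[:,0]-s*P[:,1],p[1]+s*P[:,0]+c*P[:,1],P[:,2]]
T=manip.snapshot("top"); S=manip.snapshot("scene")
un=lambda q,f,o:(np.array(q,float)+.5)/f-.5+o
tp=un([(176,320),(537,338),(551,147)],3.8,(190,135)); tP=np.array([(-75,108,1),(-75,-100,1),(35,-100,22)],float)
sp=un([(157,190),(469,399),(605,254),(553,316)],4,(190,170)); sP=np.array([(-75,108,1),(-75,-100,1),(35,-100,22),(-16.5,-100,13)],float)
def f(v):
    a=(proj(T,cr2w(v,tP))-tp-v[3:5]); b=proj(S,cr2w(v,sP))-sp-v[5:7]
    return np.r_[a.ravel(),b.ravel(),v[3:7]/1.0]
r=least_squares(f,[612,-40,0,0,0,0,0]); print(r.x.round(3)); print(r.fun.round(2))
v=r.x
print("stop",cr2w(v,[0,101,27]),"lip",cr2w(v,[-15,0,13]))
# core from top
c=un([(221.5,422.5),(477,431)],3.8,(190,135))
e=np.array([back(T,p+v[3:5],20) for p in c]); print(e.round(1),np.linalg.norm(e[0]-e[1]))
# scene core: fit silhouette corners: near cap lower contact etc.: compare visually
u=(e[0]-e[1])/np.linalg.norm(e[0]-e[1]); m=e.mean(0)
Z=np.array([0,0,1.]); n=np.cross(u,Z)
pts=[]
for s_ in (-70,-54,54,70):
    for t in np.linspace(0,2*np.pi,40): pts.append(m+s_*u+20*(np.cos(t)*n+np.sin(t)*Z))
lines=np.array([(-75,-100,1),(-75,108,1),(-18,108,13),(-15,101,13),(0,101,2.5),(28,101,22),(35,101,22),(35,-100,22),(28,-100,22),(0,-100,2.5),(-15,-100,13),(-18,-100,13),(-75,-100,1)],float)
den=np.concatenate([np.linspace(a,b,60) for a,b in zip(lines[:-1],lines[1:])])
for nm,s,o,cr,k in(("top",T,v[3:5],(190,135,210,140),3.8),("scene",S,v[5:7],(190,170,180,140),4)):
    x,y,w,h=cr
    im=cv2.resize(s["img"][y:y+h,x:x+w,::-1],None,fx=k,fy=k,interpolation=cv2.INTER_CUBIC)
    for Q,col in((np.array(pts),(0,255,0)),(cr2w(v,den),(255,255,0))):
        for q in (proj(s,Q)-o-(x,y)+.5)*k-.5: cv2.circle(im,tuple(int(round(a)) for a in q),1,col,-1)
    cv2.imwrite(f"pics/{nm}fit.png",im)
E
python3 fit.py
```

```text
[ 6.14927e+02 -4.21050e+01 -4.30000e-02  5.47000e-01 -5.20000e-02
 -3.65000e-01 -6.80000e-01]
[-0.69  0.17  0.56  0.66  0.68 -0.88 -0.39 -0.21 -0.07  0.59  1.56 -1.24
 -1.47  0.17  0.55 -0.05 -0.36 -0.68]
stop [[619.2336574   58.80279291  27.        ]] lip [[599.940271   -41.46567293  13.        ]]
[[ 488.4   40.8   20. ]
 [ 485.3 -100.5   20. ]] 141.32960085903852
```

View pics/topfit.png

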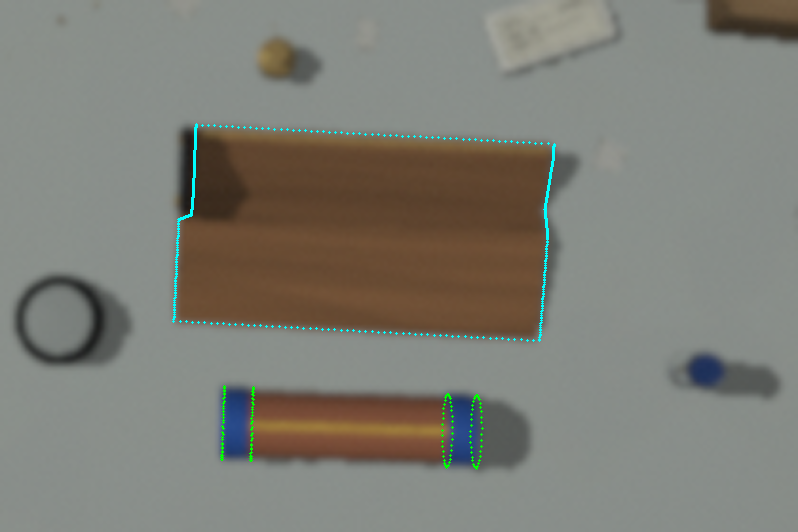

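View pics/scenefit.png

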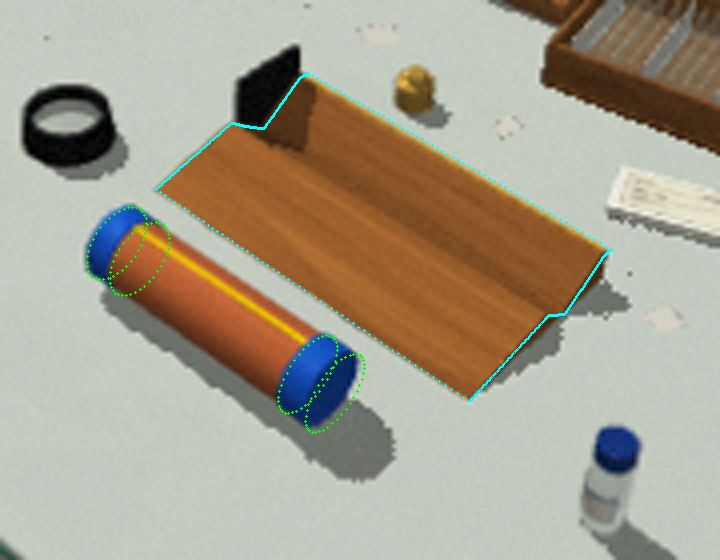

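```bash
cat > m.py <<'E'
from h import *
C=np.array([614.9,-42.1]); YAW=-0.043
ORI=None
def w(X,Y,tip):
    c,s=np.cos(YAW),np.sin(YAW)
    return [C[0]+c*X-s*Y, C[1]+s*X+c*Y, tip+manip.nose_length]
E
python3 - <<'E'
from m import *
for yaw in (YAW,YAW+np.pi,YAW-np.pi):
    print(yaw,[None if q is None else np.round(q,2) for q in (manip.ik(w(X,Y,t),[np.pi,0,yaw]) for X,Y,t in((-180,8,100),(-173,8,10),(-34,8,22),(0,-95,14),(0,-95,100)))])
E
```

```text
-0.043 [array([-0.19, -0.12,  1.79, -0.  ,  1.48,  1.42]), array([-0.19, -0.02,  1.89, -0.  ,  1.28,  1.43]), array([-0.15,  0.26,  1.54, -0.  ,  1.34,  1.46]), array([-0.31,  0.36,  1.43, -0.  ,  1.35,  1.3 ]), array([-0.31,  0.3 ,  1.34, -0.  ,  1.51,  1.3 ])]
3.098592653589793 [array([-0.19, -0.12,  1.79,  0.  ,  1.48, -1.72]), array([-0.19, -0.02,  1.89,  0.  ,  1.28, -1.72]), array([-0.15,  0.26,  1.54,  0.  ,  1.34, -1.68]), array([-0.31,  0.36,  1.43,  0.  ,  1.35, -1.84]), array([-0.31,  0.3 ,  1.34,  0.  ,  1.51, -1.84])]
-3.1845926535897933 [array([-0.19, -0.12,  1.79,  0.  ,  1.48, -1.72]), array([-0.19, -0.02,  1.89,  0.  ,  1.28, -1.72]), array([-0.15,  0.26,  1.54,  0.  ,  1.34, -1.68]), array([-0.31,  0.36,  1.43,  0.  ,  1.35, -1.84]), array([-0.31,  0.3 ,  1.34,  0.  ,  1.51, -1.84])]
```

```bash
python3 - <<'E'
from m import *
O=[np.pi,0,YAW]
manip.movep(w(-180,8,110),O)
manip.command_gripper(0.62,10)
manip.servo_line(w(-178,8,10),O,speed=120)
print(manip.current_clock(),manip.current_tool_pos(),w(-178,8,10),manip.current_width(),manip.current_wrist_force())
manip.servo_line(w(-160,8,10),O,speed=50)
print(manip.current_wrist_force())
for n in("top","scene"):
    s=manip.snapshot(n); cv2.imwrite(f"pics/{n}1.png",s["img"][:,:,::-1])
E
python3 -c "
import cv2
b=cv2.imread('pics/scene1.png')[150:320,170:370]
cv2.imwrite('pics/scene1z.png',cv2.resize(b,None,fx=3.5,fy=3.5,interpolation=2))"
```

```text
5.6917 [438.06394772 -26.58346209  32.70933766] [np.float64(437.40842964592207), np.float64(-26.455753350083647), 32.0] 0.6204304702547256 [-0.43983275  0.65955194  0.19131425]
[ 0.08111173  0.18928131 -0.40185097]
```

View pics/scene1z.png

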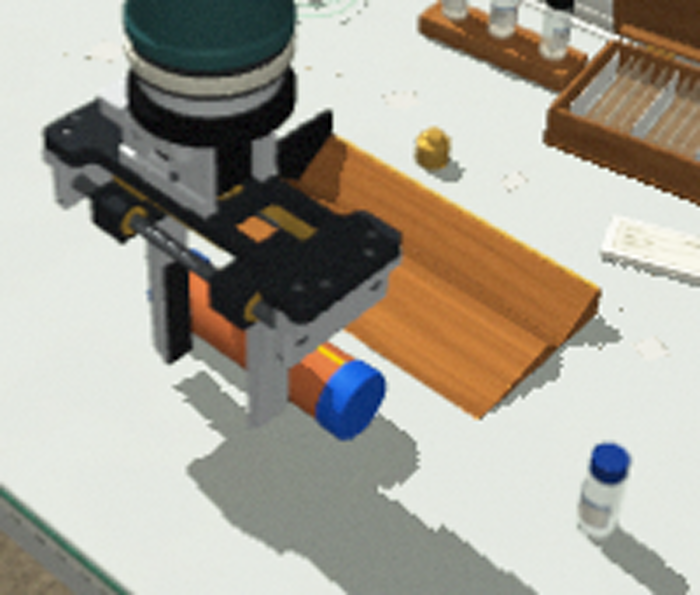

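```bash
python3 - <<'E'
from m import *
O=[np.pi,0,YAW]
for X in (-135,-111):
    manip.servo_line(w(X,8,10),O,speed=30); print(X,manip.current_wrist_force().round(2))
print(manip.current_clock())
for n in("top","scene"):
    s=manip.snapshot(n); cv2.imwrite(f"pics/{n}2.png",s["img"][:,:,::-1])
E
python3 -c "
import cv2
b=cv2.imread('pics/scene2.png')[150:320,170:370]
cv2.imwrite('pics/scene2z.png',cv2.resize(b,None,fx=3.5,fy=3.5,interpolation=2))"
```

```text
-135 [-0.11  0.59  0.28]
-111 [-0.13 -0.08 -0.29]
8.2333
```

View pics/scene2z.png

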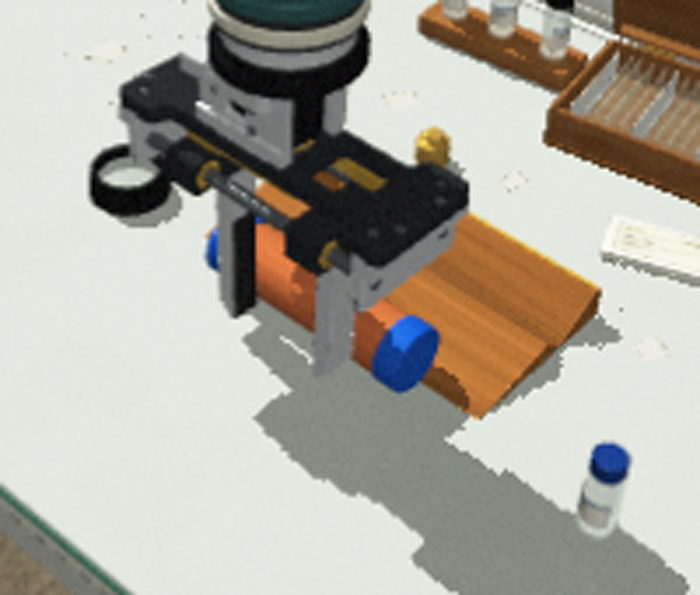

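```bash
python3 - <<'E'
from m import *
O=[np.pi,0,YAW]
for X,t in ((-100,11),(-80,14.5),(-60,18),(-48,20)):
    manip.servo_line(w(X,8,t),O,speed=30); print(X,manip.current_wrist_force().round(2))
print(manip.current_clock())
for n in("top","scene"):
    s=manip.snapshot(n); cv2.imwrite(f"pics/{n}3.png",s["img"][:,:,::-1])
E
python3 -c "
import cv2
b=cv2.imread('pics/scene3.png')[150:320,170:370]
cv2.imwrite('pics/scene3z.png',cv2.resize(b,None,fx=3.5,fy=3.5,interpolation=2))"
```

```text
-100 [-0.39 -0.1  -0.59]
-80 [ 0.47 -0.3  -0.88]
-60 [-0.82 -0.58  0.22]
-48 [-0.13 -0.8   0.77]
11.0583
```

View pics/scene3z.png

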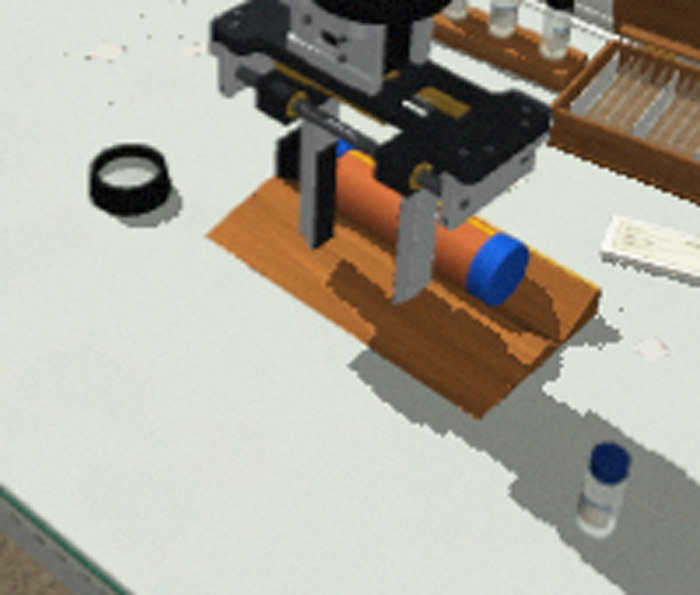

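```bash
python3 - <<'E'
from m import *
O=[np.pi,0,YAW]
for X,t in ((-42,21),(-36,22)):
    manip.servo_line(w(X,8,t),O,speed=30); print(X,manip.current_wrist_force().round(2))
manip.pause(0.3)
manip.servo_line(w(-65,8,24),O,speed=60)
print(manip.current_clock())
for n in("top","scene"):
    s=manip.snapshot(n); cv2.imwrite(f"pics/{n}4.png",s["img"][:,:,::-1])
E
python3 -c "
import cv2
b=cv2.imread('pics/scene4.png')[150:320,170:370]
cv2.imwrite('pics/scene4z.png',cv2.resize(b,None,fx=3.5,fy=3.5,interpolation=2))"
```

```text
-42 [-0.58 -0.12 -0.71]
-36 [ 0.06 -0.62  0.54]
12.7917
```

View pics/scene4z.png

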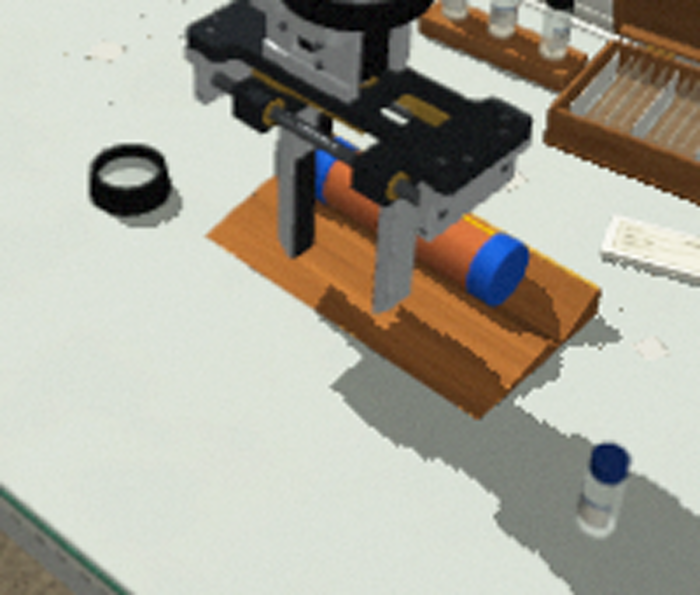

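Run:
```python
from m import *
O=[np.pi,0,YAW]
manip.servo_line(w(-68,8,95),O,speed=150)
manip.command_gripper(0.0,20)
manip.movep(w(0,-94,95),O)
manip.servo_line(w(0,-94,16),O,speed=100)
print(manip.current_clock(),manip.current_wrist_force(),manip.current_width())
s=manip.snapshot("scene"); cv2.imwrite("pics/scene5.png",s["img"][:,:,::-1])
b=s["img"][150:320,170:370,::-1]; cv2.imwrite('pics/scene5z.png',cv2.resize(b,None,fx=3.5,fy=3.5,interpolation=2))
```

```text
15.9917 [0.22626356 0.0359086  0.3652459 ] 0.007920004599269616
```

View pics/scene5z.png

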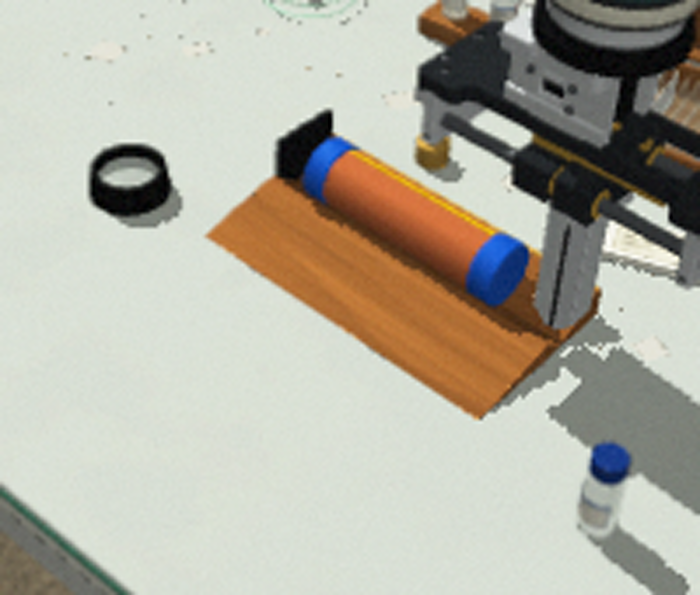

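Run:
```python
from m import *
O=[np.pi,0,YAW]
manip.servo_line(w(0,-62,16),O,speed=30)
F=lambda: np.mean([manip.current_wrist_force() for _ in range(8)],0)
print(F().round(2),manip.current_tool_pos()-w(0,-62,16))
y=-62.
while y<-44:
    y+=1; manip.servo_line(w(0,y,16),O,speed=15); f=F(); print(y,f.round(1))
    if f[1]<-6: break
print(manip.current_clock(),manip.current_tool_pos()-w(0,y,16))
s=manip.snapshot("scene")
b=s["img"][150:320,170:370,::-1]; cv2.imwrite('pics/scene6z.png',cv2.resize(b,None,fx=3.5,fy=3.5,interpolation=2))
```

```text
[-0.72 -1.39  0.44] [-0.04191372  0.01161211 -0.02208999]
-61.0 [-0.6 -1.5  0.3]
-60.0 [ 0.4 -1.6 -0.1]
-59.0 [ 0.  -1.8 -0.4]
-58.0 [-0.9 -1.5  0.2]
-57.0 [ 0.1 -1.1 -0.7]
-56.0 [ 0.5 -1.4 -0.8]
-55.0 [-0.  -2.3 -0.2]
-54.0 [-0.4 -2.5 -0.3]
-53.0 [-0.5 -1.3  0.2]
-52.0 [ 0.1 -0.8 -0.8]
-51.0 [-0.1 -2.5  0.2]
-50.0 [-0.8 -5.5 -0.3]
-49.0 [-1.2 -6.8 -0.2]
20.5083 [-0.0758324  -1.89111297  0.07180215]
```

View pics/scene6z.png

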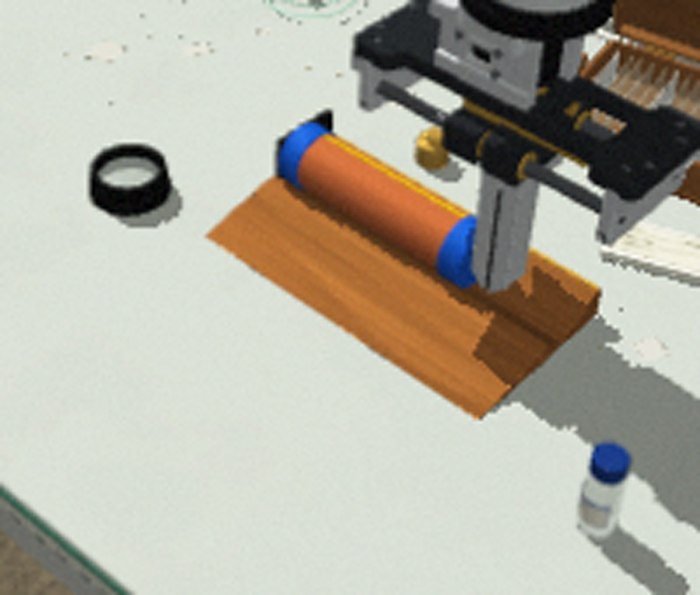

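Run:
```python
from m import *
O=[np.pi,0,YAW]
manip.servo_line(w(0,-80,16),O,speed=40)
manip.servo_line(w(0,-85,110),O,speed=150)
manip.movep(w(-150,-85,200),O)
manip.pause(0.3)
for n,(x,y,ww,h) in(("top",(190,135,210,140)),("scene",(170,150,200,170))):
    s=manip.snapshot(n)
    cv2.imwrite(f'pics/{n}7z.png',cv2.resize(s["img"][y:y+h,x:x+ww,::-1],None,fx=3.5,fy=3.5,interpolation=2))
    for q,z in dict(core=27,stop_face=27,loupe=0,weight=0,vial=0).items():
        r=manip.place_of(n,q)
        if r:
            p=back(s,r[0]["xy"],z); d=p[:2]-C; c_,s_=np.cos(YAW),np.sin(YAW)
            print(n,q,r[0]["confidence"],p.round(1),"cradle",(c_*d[0]+s_*d[1]).round(1),(-s_*d[0]+c_*d[1]).round(1))
print(manip.current_clock())
```

```text
top core 0.96 [615.1 -14.   27. ] cradle -1.0 28.1
top stop_face 0.59 [626.4  60.1  27. ] cradle 7.1 102.6
top loupe 0.6 [538.5 139.    0. ] cradle -84.1 177.7
top weight 0.46 [691.8  17.9   0. ] cradle 74.2 63.3
top vial 0.53 [ 520.7 -221.8    0. ] cradle -86.4 -183.5
scene core 0.92 [614.6 -11.5  27. ] cradle -1.6 30.6
scene stop_face 0.71 [612.8  58.6  27. ] cradle -6.5 100.5
scene loupe 0.7 [537.4 127.2   0. ] cradle -84.7 165.8
scene weight 0.65 [689.3  11.5   0. ] cradle 72.1 56.8
scene vial 0.88 [ 521.2 -225.3    0. ] cradle -85.7 -187.1
23.8917
```

View pics/scene7z.png

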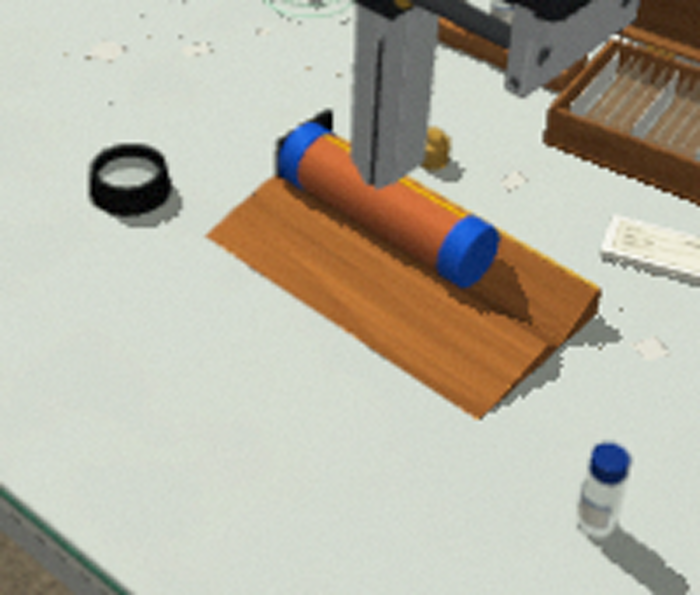

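View pics/top7z.png

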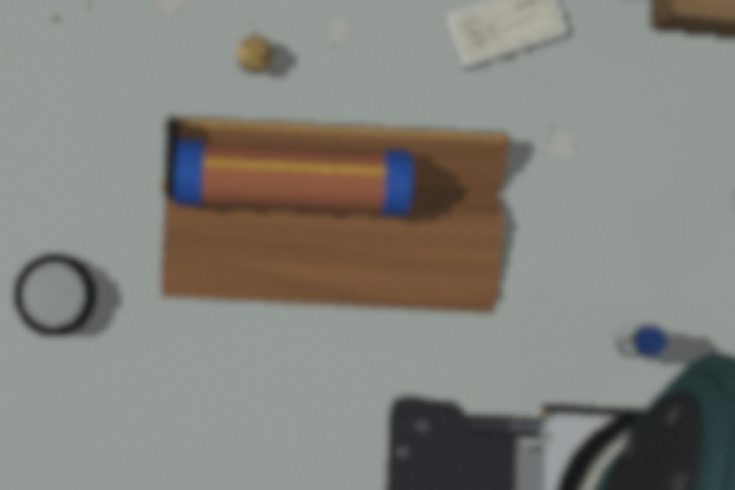

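Both pictures show the core in the groove with its cap at the black stop (top crop: cap edge at column 174, right at the stop). The three bystanders stand where they did.

```bash
python3 -c "
from bench import manip
manip.job_done()"
```

```text
the job is handed in; nothing more can be done
```

The job is handed in, and my last checks show the core lying in the groove against the end stop. I pushed the core from behind with two spread fingertips, so it rolled across the worktop, up the ramp and over the lip into the V groove. I then shut the gripper and pushed the core's free end along the groove until it met the stop.

- **Rolling:** the yellow line went out of sight on the way and came back into view, so the core turned as it travelled. I did not measure the angle, but the distance it covered corresponds to about one turn.
- **Against the stop:** at the end of the push the force rose from about 1–2.5 N to 6.8 N. The finger was then held at about y = -51 mm, against an expected -51.5 mm.
- **Final core position:** in the cradle frame the top camera gave x = -1.0, y = 28.1 mm and the scene camera x = -1.6, y = 30.6 mm (31 mm is touching the stop). Both are inside the required limits. I took the core's height as 27 mm for these figures and did not measure it.
- **Loupe, weight and vial:** both pictures show them standing in their places. The network's readings wander by up to about 6 mm between looks, and the two cameras differ by up to 12 mm on the loupe. They also disagree on the stop face by about 13 mm across the groove.
- **Time:** about 24 s of the 48 s allowed had passed at the last check before hand-in. The gripper had been drawn clear of everything by then.

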